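Set out the pump sample row by height

ROBOT

A 6-joint arm with a two-finger parallel gripper is mounted at the origin on the work surface. World frame = base frame: x ahead of the robot, y to its left, z up, the work surface at z = 0. Lengths are in m, angles in degrees, forces in N, time in s.
With the tool pointing down it reaches from about 0.275 to 0.725 m from the base axis. Payload 5.6 kg.
Tool frame: the origin (TCP) lies on the centre line of the jaws, within the pads' length; the fingertips stand 14 mm ahead of it and the grasp point (between the pads) lies 5 mm behind it (arm.tip_reach is the distance from the TCP to the fingertips, in m); z points along the fingers, y is the direction in which the jaws open and shut (so a half turn about z gives the same grasp; the last joint's range is limited). The gripper opens to 85 mm and grips with 20 to 120 N. Pads are 22 mm wide; open, the fingers measure 114 mm over their backs; the gripper's body (76 mm by 85 mm) begins 54 mm behind the grasp point. The pads swing forward as they close: fully open they stand 13 mm farther back than shut.
Start: joints at [91.536, 14.616, 6.199, 0, -81.583, -16.306], TCP at [0.14, 0.532, 0.245] pointing down, gripper open.
Joint ranges: [-168.99, 168.99], [-69.2, 112.95], [-62.41, 85.93], [-164.36, 98.24], [-168.68, -3.75], [-174.98, 174.98]. Speed limits (degrees/s): [147.25, 147.25, 180, 180, 180, 180].

INTERFACE

Orientations are given as a 3x3 rotation matrix whose columns are the frame's x, y, z axes.
In Python, from cell import arm gives the robot as it stands.
- The arm moves only by the shell command python3 -m jog 'ROWS'. ROWS is JSON, a list of rows, each a list of 3 entries, a list of its own where there are three numbers: the opening, from 0 (shut) to 1 (fully open), then the shift along the tool's x, y, z in cm, then the turn, a rotation vector about the tool's x, y, z in degrees. In form: [[jaw, [tx, ty, tz], [ax, ay, az]], ...]. A call has 1 to 20 rows; each row is the pose to reach, as a shift and turn from the pose commanded when the call began, along the tool's axes at that moment; what a row does not reach only later rows make up. A row lasts 1/10 s, in which the tool goes at most 50 mm and 8.59 degrees, less where a joint would pass 70% of its speed; a pose out of reach is approached as far as the arm can. A call with a gripper value outside its range is refused whole. The fingers move at their own pace and stop on an object; the grip force is fixed at half the most. Time passes only in rows, so rows that repeat a pose let the fingers close. It gives the time, the measured TCP pose, the force and the opening at its end, in the units of the state.
- arm.get_state(): the state, without advancing time (a new reading comes with each control period).
- arm.camera(name): name is "side" or "top"; returns a dict with "color" (400x640x3 uint8, red, green, blue), "fx", "fy", "cx", "cy" (pixels), "R" (3x3) and "t" (3): a world point X has camera coordinates R X + t. Camera axes: x right, y down, z forward; pixel columns grow to the right and rows downward; lengths in m; the calibration is good to about 2 mm. A picture is of the moment at which its call begins. There is no depth.
- arm.close_job(): hands the job in, once; it reports no verdict.
The state is a dict: "t": time; "joint_positions": joint angles; "dq": joint speeds; "joint_torque": joint torques, N m; "ee_pos": TCP position; "ee_rot": TCP orientation; "contact_force": force on the tool from outside, world axes, zero at the start; "ft_torque": the same for the moment, N m; "width": opening from 0.0 (shut) to 1.0 (fully open).
Only numpy, scipy, OpenCV 4.12 (cv2) and the standard library are available. Lean on these libraries where they do the work, as an engineer would, in place of code of your own. Each camera call takes 0.05 s, during which the arm holds its last target.

TASK

Set out the sample row: stand the four loose pumps upright on the black pads of the aluminium board, one in the middle of each pad, in order of height, with the tallest on the pad next to the steel stop block and the shortest at the far end. Do not knock any pump over on the way.

Things in the scene. Friction and masses are not known exactly. Their poses are not given: they have to be found in the camera images.
- pump_48_mid (a point): loose pump standing on the bench: bright steel can, cream plastic cap, small off-centre spout and plug on top; 48 mm tall in all (the four, otherwise alike, are 48, 63, 78 and 93 mm tall and swap places); can 38 mm across up to 18 mm below the top, cap 40 mm, about 150 g. Point: on its axis, half-way up (24 mm above its foot), z up. Short fingers should grip at most 40 mm below its top.
- pump_63_mid (a point): loose pump standing on the bench: bright steel can, cream plastic cap, small off-centre spout and plug on top; 63 mm tall in all (the four, otherwise alike, are 48, 63, 78 and 93 mm tall and swap places); can 38 mm across up to 18 mm below the top, cap 40 mm, about 180 g. Point: on its axis, half-way up (31.5 mm above its foot), z up. Short fingers should grip at most 40 mm below its top.
- pump_78_mid (a point): loose pump standing on the bench: bright steel can, cream plastic cap, small off-centre spout and plug on top; 78 mm tall in all (the four, otherwise alike, are 48, 63, 78 and 93 mm tall and swap places); can 38 mm across up to 18 mm below the top, cap 40 mm, about 210 g. Point: on its axis, half-way up (39 mm above its foot), z up. Short fingers should grip at most 40 mm below its top.
- pump_93_mid (a point): loose pump standing on the bench: bright steel can, cream plastic cap, small off-centre spout and plug on top; 93 mm tall in all (the four, otherwise alike, are 48, 63, 78 and 93 mm tall and swap places); can 38 mm across up to 18 mm below the top, cap 40 mm, about 240 g. Point: on its axis, half-way up (46.5 mm above its foot), z up. Short fingers should grip at most 40 mm below its top.
- pad_a: one of four identical flat black rubber discs, 60 mm across and 3 mm thick, fixed in a straight row at 90 mm spacing on an aluminium board (90 mm by 460 mm, 8 mm thick, fixed on the bench, lying roughly across in front of the robot). Origin: centre of its underside, so the pad's top is 3 mm above it and 11 mm above the bench. Which letter has which place in the row is drawn afresh.
- pad_b: one of four identical flat black rubber discs, 60 mm across and 3 mm thick, fixed in a straight row at 90 mm spacing on an aluminium board (90 mm by 460 mm, 8 mm thick, fixed on the bench, lying roughly across in front of the robot). Origin: centre of its underside, so the pad's top is 3 mm above it and 11 mm above the bench. Which letter has which place in the row is drawn afresh.
- pad_c: one of four identical flat black rubber discs, 60 mm across and 3 mm thick, fixed in a straight row at 90 mm spacing on an aluminium board (90 mm by 460 mm, 8 mm thick, fixed on the bench, lying roughly across in front of the robot). Origin: centre of its underside, so the pad's top is 3 mm above it and 11 mm above the bench. Which letter has which place in the row is drawn afresh.
- pad_d: one of four identical flat black rubber discs, 60 mm across and 3 mm thick, fixed in a straight row at 90 mm spacing on an aluminium board (90 mm by 460 mm, 8 mm thick, fixed on the bench, lying roughly across in front of the robot). Origin: centre of its underside, so the pad's top is 3 mm above it and 11 mm above the bench. Which letter has which place in the row is drawn afresh.
- stop: dark steel stop block, 70 mm across the row, 30 mm along it, 45 mm high plus 4 mm bolt heads, fixed on one end of the board in line with the pads (the other end has only a flat steel plate); which end is drawn afresh. Origin: centre of its underside, on the board's top; the nearest pad's centre is 70 mm away. Its y axis runs along the row (either way), its x axis across it, z up.
Things that resemble listed ones, but are neither listed nor needed, are in the scene too. Leave any brown, orange or pink look-alike of the part that bears pump_78_mid alone.

How it is judged (in metres and radians):
At the end, for the whole second after the job is handed in: Each pump stands upright (within 0.08 rad) and at rest (under 0.02 m/s) on its own pad, axis within 12 mm of the pad's centre, height within 4 mm of standing on it, in the order 93, 78, 63, 48 mm from the stop block (pads 70, 160, 250 and 340 mm from its centre, within 20 mm) (((horizontal distance between pump_93_mid and pad_a below 0.012 m and horizontal distance between pad_a and stop between 0.05 and 0.09 m) or (horizontal distance between pump_93_mid and pad_b below 0.012 m and horizontal distance between pad_b and stop between 0.05 and 0.09 m) or (horizontal distance between pump_93_mid and pad_c below 0.012 m and horizontal distance between pad_c and stop between 0.05 and 0.09 m) or (horizontal distance between pump_93_mid and pad_d below 0.012 m and horizontal distance between pad_d and stop between 0.05 and 0.09 m)) and height (world z) of pump_93_mid between 0.0535 and 0.0615 m and angle between each of pump_93_mid, pump_78_mid, pump_63_mid, pump_48_mid's own z axis and vertical below 0.08 rad and linear speed of each of pump_93, pump_78, pump_63, pump_48 below 0.02 m/s and ((horizontal distance between pump_78_mid and pad_a below 0.012 m and horizontal distance between pad_a and stop between 0.14 and 0.18 m) or (horizontal distance between pump_78_mid and pad_b below 0.012 m and horizontal distance between pad_b and stop between 0.14 and 0.18 m) or (horizontal distance between pump_78_mid and pad_c below 0.012 m and horizontal distance between pad_c and stop between 0.14 and 0.18 m) or (horizontal distance between pump_78_mid and pad_d below 0.012 m and horizontal distance between pad_d and stop between 0.14 and 0.18 m)) and height (world z) of pump_78_mid between 0.046 and 0.054 m and ((horizontal distance between pump_63_mid and pad_a below 0.012 m and horizontal distance between pad_a and stop between 0.23 and 0.27 m) or (horizontal distance between pump_63_mid and pad_b below 0.012 m and horizontal distance between pad_b and stop between 0.23 and 0.27 m) or (horizontal distance between pump_63_mid and pad_c below 0.012 m and horizontal distance between pad_c and stop between 0.23 and 0.27 m) or (horizontal distance between pump_63_mid and pad_d below 0.012 m and horizontal distance between pad_d and stop between 0.23 and 0.27 m)) and height (world z) of pump_63_mid between 0.0385 and 0.0465 m and ((horizontal distance between pump_48_mid and pad_a below 0.012 m and horizontal distance between pad_a and stop between 0.32 and 0.36 m) or (horizontal distance between pump_48_mid and pad_b below 0.012 m and horizontal distance between pad_b and stop between 0.32 and 0.36 m) or (horizontal distance between pump_48_mid and pad_c below 0.012 m and horizontal distance between pad_c and stop between 0.32 and 0.36 m) or (horizontal distance between pump_48_mid and pad_d below 0.012 m and horizontal distance between pad_d and stop between 0.32 and 0.36 m)) and height (world z) of pump_48_mid between 0.031 and 0.039 m); the robot touches nothing.
It fails at once if the 93 mm pump is knocked over (tilted more than 0.7 rad) (angle between pump_93_mid's own z axis and vertical above 0.7 rad).
It fails at once if the 78 mm pump is knocked over (tilted more than 0.7 rad) (angle between pump_78_mid's own z axis and vertical above 0.7 rad).
It fails at once if the 63 mm pump is knocked over (tilted more than 0.7 rad) (angle between pump_63_mid's own z axis and vertical above 0.7 rad).
It fails at once if the 48 mm pump is knocked over (tilted more than 0.7 rad) (angle between pump_48_mid's own z axis and vertical above 0.7 rad).
It also fails if it takes over 93 s, if anything falls off the work surface, if the arm or the gripper's body presses on something with over 40 N, if the wrist force passes 120 N, or if a joint passes its speed limit or range.

## Working session

There is one attempt and no reset: what is moved stays moved. The work goes in short steps, Python scripts to look and compute and a shell command to move; the robot and the scene stay as the last step left them, time stands still between calls to the robot, and variables do not carry over. Pictures are saved under pics/ and viewed, and the job is handed in when it is done.

```bash
ls; mkdir -p pics; python3 - <<'E'
from cell import arm
import cv2
s=arm.get_state();print({k:s[k] for k in('t','ee_pos','ee_rot','width')},arm.tip_reach)
for n in('top','side'):
    c=arm.camera(n);cv2.imwrite(f'pics/{n}0.png',c['color'][:,:,::-1]);print(n,c['fx'],c['cx'],c['cy'],c['R'],c['t'])
E
```

```text
pics
{'t': 0.0, 'ee_pos': array([0.14004212, 0.53138757, 0.24439953]), 'ee_rot': array([[ 9.66936036e-01, -2.55018691e-01, -4.12378155e-04],
       [-2.55019013e-01, -9.66934268e-01, -1.85063855e-03],
       [ 7.32048497e-05,  1.89461337e-03, -9.99998203e-01]]), 'width': 1.0010892316801387} 0.014
top 470.1430093925471 311.8054183508606 201.08805818746023 [[-0.02203635 -0.99974395 -0.00514091]
 [-0.9939958   0.02246032 -0.1070882 ]
 [ 0.10717624  0.0027502  -0.99423623]] [0.01309191 0.51359603 1.00344177]
side 509.64106319841403 325.1453977441046 201.53226027492877 [[-0.753153   -0.65776746  0.0101251 ]
 [-0.51314455  0.57778772 -0.63469995]
 [ 0.41163482 -0.48322181 -0.77269235]] [0.37252511 0.30065334 0.9253034 ]
```

View pics/top0.png

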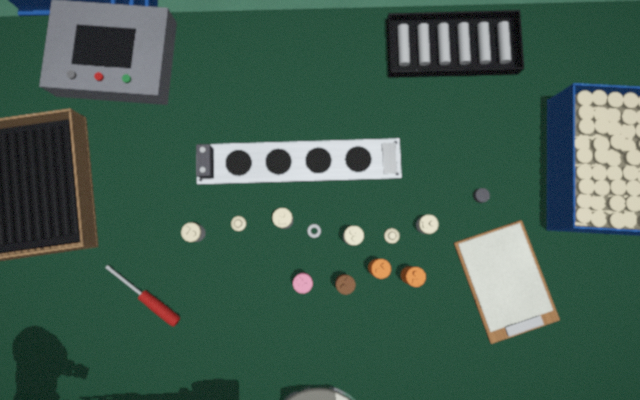

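View pics/side0.png

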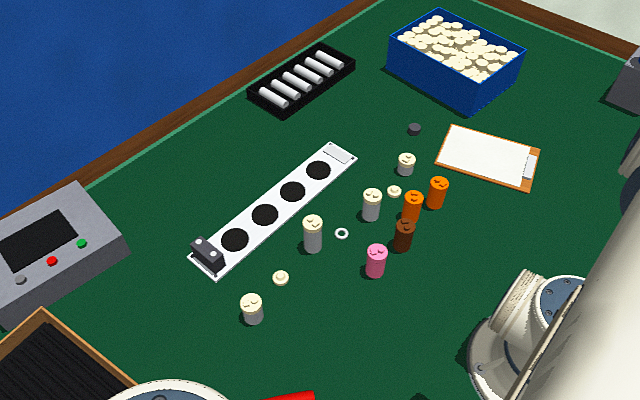

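The top view shows four cream caps at about (191,232), (282,218), (354,235) and (428,224). The discs at (238,224) and (392,236) are flat decoys. The stop is at the left end (204,161), and the pads are at (239,162), (278,161), (318,160) and (358,159). In the side view the caps are at (251,302), (313,223), (372,196) and (406,158).

```bash
cat > h.py <<'E'
import cv2,numpy as np
from cell import arm
def ray(c,u,v):
    d=np.array([(u-c['cx'])/c['fx'],(v-c['cy'])/c['fy'],1.]);R=np.array(c['R']);t=np.array(c['t'])
    return -R.T@t,R.T@d
def onz(c,u,v,z):
    o,d=ray(c,u,v);return o+d*(z-o[2])/d[2]
def proj(c,X):
    p=np.array(c['R'])@X+c['t'];return c['fx']*p[0]/p[2]+c['cx'],c['fy']*p[1]/p[2]+c['cy']
def tri(r1,r2):
    A=np.stack([r1[1],-r2[1]],1);s=np.linalg.lstsq(A,r2[0]-r1[0],rcond=None)[0]
    a=r1[0]+s[0]*r1[1];b=r2[0]+s[1]*r2[1];return (a+b)/2,np.linalg.norm(a-b)
def blobs(m,lo,hi):
    n,l,st,ce=cv2.connectedComponentsWithStats(m.astype(np.uint8))
    return [(ce[i],st[i]) for i in range(1,n) if lo<st[i][4]<hi]
def cream(im):
    im=im.astype(int);r,g,b=im[...,0],im[...,1],im[...,2]
    return (r>150)&(r-b>22)&(r-b<85)&(r-g<30)
E
python3 - <<'E'
from h import *
for n in('top','side'):
    c=arm.camera(n);im=c['color']
    print(n);
    for ce,st in blobs(cream(im),40,900): print(ce.round(1),st)
    if n=='top':
        i=im.astype(int).max(2)
        for ce,st in blobs(i<50,150,1200):print('dark',ce.round(1),st,onz(c,*ce,.011).round(4))
E
```

```text
top
[281.8 217.3] [273 208  19  19 271]
[237.7 222.8] [232 216  13  15 133]
[428.2 223.8] [420 216  17  17 243]
[190.6 231.8] [182 223  19  19 267]
[506.6 270.6] [458 222  96 111 353]
[352.1 232.2] [344 227  19  13 122]
[391.1 235.4] [385 229  14  14 144]
[ 68.  246.5] [ 52 243  30   7  47]
dark [543.6 116.5] [540  97   9  43 164] [ 0.6964 -0.528   0.011 ]
dark [543.2 165.8] [540 140   7  54 169] [ 0.5835 -0.5186  0.011 ]
dark [318. 160.] [307 149  23  22 338] [ 0.6083 -0.0144  0.011 ]
dark [357.9 158.7] [347 148  23  22 342] [ 0.6092 -0.104   0.011 ]
dark [278.2 161.1] [267 151  23  22 341] [0.6077 0.0753 0.011 ]
dark [238.1 162.1] [227 152  23  22 351] [0.6075 0.1655 0.011 ]
side
[406.9 158.5] [398 153  18  12 123]
[393.6 190.8] [387 186  14  12  96]
[372.6 194.6] [363 188  19  15 162]
[312.1 221.9] [302 215  21  15 188]
[519.  295.9] [499 269  44  58 815]
[279.9 276.3] [272 270  17  15 137]
[555.7 325.7] [529 285  53  84 297]
[250.6 302.2] [240 293  22  19 271]
[520.6 384.5] [510 370  22  30 144]
[181.1 381.4] [151 379  60  10  77]
```

```bash
python3 - <<'E'
from h import *
a=arm.camera('top')['color'][195:260,170:450];b=arm.camera('side')['color'][140:335,230:450]
cv2.imwrite('pics/t1.png',cv2.resize(a,None,fx=2.8,fy=2.8,interpolation=2)[:,:,::-1]);cv2.imwrite('pics/s1.png',cv2.resize(b,None,fx=3,fy=3,interpolation=2)[:,:,::-1])
E
```

```text
(no output)
```

View pics/s1.png

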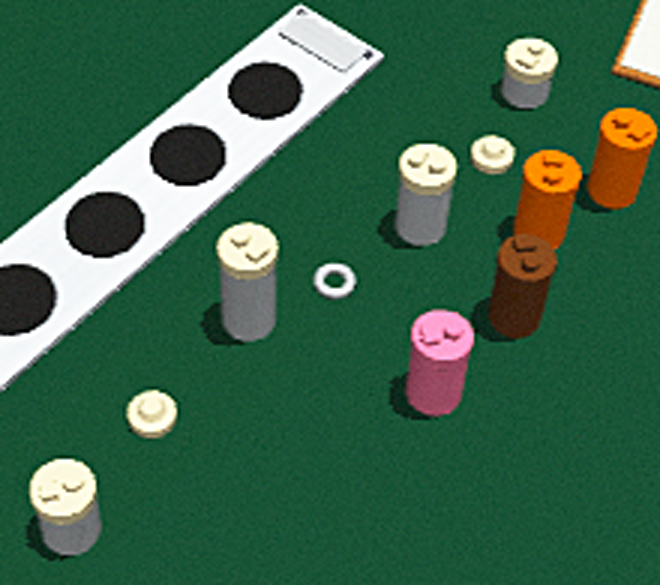

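View pics/t1.png

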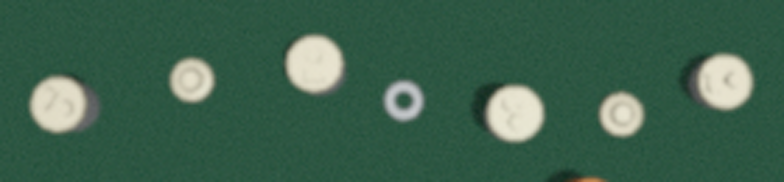

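```bash
python3 - <<'E'
from h import *
T=arm.camera('top');S=arm.camera('side')
for a,b in [((190.7,231.8),(251.3,302.3)),((282.2,217.6),(312.3,222.7)),((353.9,235.4),(372.7,195.5)),((428.5,223.9),(407,159.5))]:
    X,e=tri(ray(T,*a),ray(S,*b));print(X.round(4),round(e,4),[onz(T,*a,h).round(4)[:2] for h in (.045,.060,.075,.09)])
E
```

```text
[0.4507 0.2603 0.0522] 0.0014 [array([0.4516, 0.2626]), array([0.4508, 0.2587]), array([0.4501, 0.2547]), array([0.4494, 0.2508])]
[0.4749 0.0635 0.0803] 0.0004 [array([0.4777, 0.066 ]), array([0.4765, 0.065 ]), array([0.4754, 0.064 ]), array([0.4743, 0.063 ])]
[ 0.435  -0.0854  0.0648] 0.001 [array([ 0.4361, -0.0868]), array([ 0.4356, -0.0855]), array([ 0.4351, -0.0842]), array([ 0.4346, -0.083 ])]
[ 0.4571 -0.2505  0.0332] 0.0015 [array([ 0.4571, -0.2472]), array([ 0.4563, -0.2436]), array([ 0.4555, -0.2399]), array([ 0.4547, -0.2362])]
```

Measured heights (cap plates about 13 mm below the full height) rank the pumps, by y: 63 mm at y=+.261, 93 mm at +.064, 78 mm at −.085 and 48 mm at −.25. The pad spacing of 90 mm checks out. I'll go for the 63 mm pump first, turning the tool square to the world.

```bash
python3 -m jog '[[0.75,[4.6,2.3,0.5],[0,0,-2]],[0.75,[9.2,4.6,1.1],[0,0,-4]],[0.75,[13.9,6.8,1.7],[0,0,-6]],[0.75,[18.5,9.1,2.2],[0,0,-8]],[0.75,[23.1,11.4,2.8],[0,0,-10]],[0.75,[27.7,13.7,3.3],[0,0,-12]],[0.75,[32.4,15.9,3.9],[0,0,-14]],[0.75,[37,18.2,4.4],[0,0,-14.8]],[0.75,[37,18.2,4.4],[0,0,-14.8]],[0.75,[37,18.2,4.4],[0,0,-14.8]],[0.75,[37,18.2,4.4],[0,0,-14.8]]]'
```

```text
t: 1.5
ee_pos: [0.4514, 0.2617, 0.2012]
ee_rot: [[1.0, -0.0, -0.0], [-0.0, -1.0, 0.0], [-0.0, -0.0, -1.0]]
contact_force: [-0.5, 1.3, 0.6]
width: 0.752
```

```bash
python3 -m jog '[[0.75,[0,0,3],[0,0,0]],[0.75,[0,0,6],[0,0,0]],[0.75,[0,0,9],[0,0,0]],[0.75,[0,0,12],[0,0,0]],[0.75,[0,0,14],[0,0,0]],[0.75,[0,0,15.5],[0,0,0]],[0.75,[0,0,16.5],[0,0,0]],[0.75,[0,0,17.4],[0,0,0]],[0.75,[0,0,17.4],[0,0,0]],[0.75,[0,0,17.4],[0,0,0]]]'
python3 - <<'E'
from h import *
b=arm.camera('side')['color'][220:380,170:370]
cv2.imwrite('pics/s2.png',cv2.resize(b,None,fx=3,fy=3,interpolation=2)[:,:,::-1])
E
```

```text
t: 2.5
ee_pos: [0.4518, 0.262, 0.0278]
ee_rot: [[1.0, 0.001, 0.001], [0.001, -1.0, 0.001], [0.001, -0.001, -1.0]]
contact_force: [0.4, 0.3, -0.4]
width: 0.748
```

View pics/s2.png

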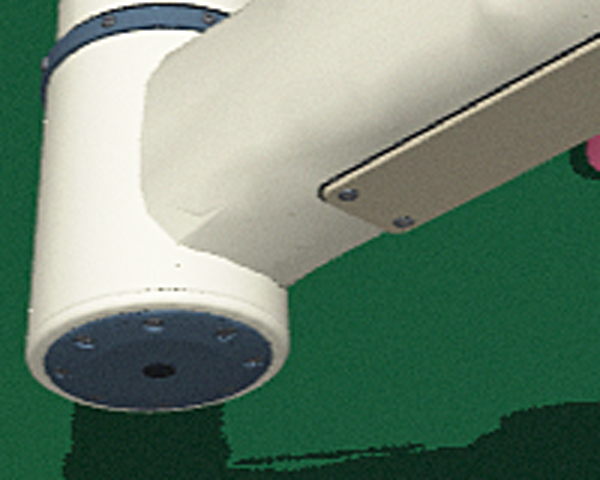

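The arm hides the pump in this view, and no contact is felt. I'll close and check the opening, which should be about 38/85 = 0.45.

```bash
python3 -m jog '[[0.4,[0,0,0],[0,0,0]],[0.4,[0,0,0],[0,0,0]],[0.35,[0,0,0],[0,0,0]],[0.3,[0,0,0],[0,0,0]],[0.3,[0,0,0],[0,0,0]],[0.3,[0,0,0],[0,0,0]],[0.3,[0,0,0],[0,0,0]],[0.3,[0,0,0],[0,0,0]]]'
```

```text
t: 3.35
ee_pos: [0.452, 0.2617, 0.0281]
ee_rot: [[1.0, 0.001, 0.001], [0.001, -1.0, 0.001], [0.001, -0.001, -1.0]]
contact_force: [-0.9, -0.5, 5.5]
width: 0.446
```

```bash
python3 -m jog '[[0.3,[0,0,-1],[0,0,0]],[0.3,[0,0,-3],[0,0,0]],[0.3,[0,0,-6],[0,0,0]],[0.3,[0,0,-10],[0,0,0]],[0.3,[0,0,-14],[0,0,0]],[0.3,[1.5,2.6,-16],[0,0,0]],[0.3,[3.5,6.2,-16],[0,0,0]],[0.3,[5.5,9.7,-16],[0,0,0]],[0.3,[7.5,13.2,-16],[0,0,0]],[0.3,[9.5,16.8,-16],[0,0,0]],[0.3,[11.5,20.3,-16],[0,0,0]],[0.3,[13.5,23.8,-16],[0,0,0]],[0.3,[15,26.5,-16],[0,0,0]],[0.3,[15.6,27.6,-16],[0,0,0]],[0.3,[15.6,27.6,-16],[0,0,0]],[0.3,[15.6,27.6,-16],[0,0,0]],[0.3,[15.6,27.6,-16],[0,0,0]]]'
python3 - <<'E'
from h import *
b=arm.camera('top')['color'][80:260,200:460]
cv2.imwrite('pics/t3.png',cv2.resize(b,None,fx=3,fy=3,interpolation=2)[:,:,::-1])
b=arm.camera('side')['color'][60:280,180:440]
cv2.imwrite('pics/s3.png',cv2.resize(b,None,fx=2.5,fy=2.5,interpolation=2)[:,:,::-1])
E
```

```text
t: 5.05
ee_pos: [0.6073, -0.0134, 0.1875]
ee_rot: [[1.0, 0.002, -0.0], [0.002, -1.0, 0.0], [-0.0, -0.0, -1.0]]
contact_force: [0.3, -0.1, -1.0]
width: 0.45
```

View pics/s3.png

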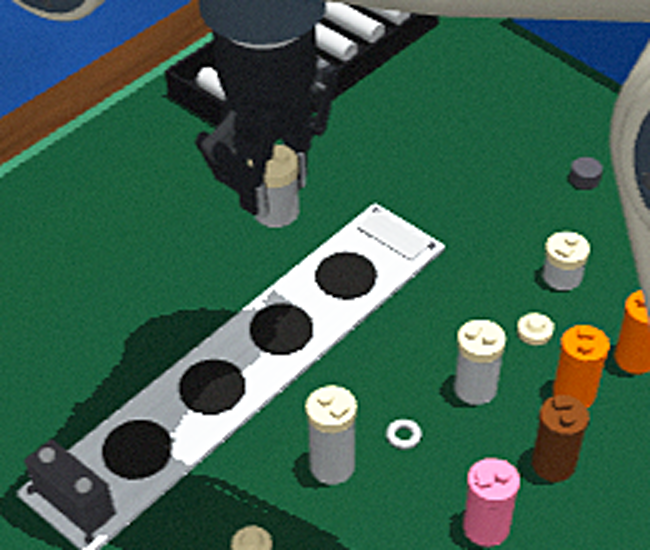

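The pump hangs upright in the jaws over the third pad. I'll lower it and check the force before release.

```bash
python3 -m jog '[[0.3,[0.1,0.1,3],[0,0,0]],[0.3,[0.1,0.1,6],[0,0,0]],[0.3,[0.1,0.1,9],[0,0,0]],[0.3,[0.1,0.1,11.5],[0,0,0]],[0.3,[0.1,0.1,13],[0,0,0]],[0.3,[0.1,0.1,14],[0,0,0]],[0.3,[0.1,0.1,14.5],[0,0,0]],[0.3,[0.1,0.1,14.7],[0,0,0]],[0.3,[0.1,0.1,14.7],[0,0,0]],[0.3,[0.1,0.1,14.7],[0,0,0]]]'
```

```text
t: 6.15
ee_pos: [0.6093, -0.0153, 0.0412]
ee_rot: [[1.0, 0.001, 0.002], [0.001, -1.0, 0.0], [0.002, -0.0, -1.0]]
contact_force: [0.7, 0.4, -1.5]
width: 0.444
```

```bash
python3 -m jog '[[0.3,[0,0,0.1],[0,0,0]],[0.3,[0,0,0.2],[0,0,0]],[0.3,[0,0,0.2],[0,0,0]],[0.3,[0,0,0.2],[0,0,0]]]'
```

```text
t: 6.55
ee_pos: [0.6092, -0.0154, 0.0392]
ee_rot: [[1.0, 0.001, 0.001], [0.001, -1.0, -0.0], [0.001, 0.0, -1.0]]
contact_force: [-2.0, 1.1, 4.8]
width: 0.447
```

```bash
python3 -m jog '[[0.5,[0,0,0],[0,0,0]],[0.6,[0,0,0],[0,0,0]],[0.7,[0,0,0],[0,0,0]],[0.7,[0,0,0],[0,0,0]],[0.7,[0,0,-1.5],[0,0,0]],[0.7,[0,0,-4],[0,0,0]],[0.7,[0,0,-7],[0,0,0]],[0.7,[0,0,-11],[0,0,0]],[0.75,[-2,-1.2,-15],[0,0,0]],[0.75,[-5,-3,-16],[0,0,0]],[0.75,[-9,-5.3,-16],[0,0,0]],[0.75,[-12,-7.1,-16],[0,0,0]],[0.75,[-13.4,-7.9,-16],[0,0,0]],[0.75,[-13.4,-7.9,-16],[0,0,0]],[0.75,[-13.4,-7.9,-16],[0,0,0]]]'
python3 - <<'E'
from h import *
b=arm.camera('top')['color'][80:260,200:460]
cv2.imwrite('pics/t4.png',cv2.resize(b,None,fx=3,fy=3,interpolation=2)[:,:,::-1])
b=arm.camera('side')['color'][60:280,180:440]
cv2.imwrite('pics/s4.png',cv2.resize(b,None,fx=2.5,fy=2.5,interpolation=2)[:,:,::-1])
E
```

```text
t: 8.05
ee_pos: [0.475, 0.0636, 0.1986]
ee_rot: [[1.0, 0.001, 0.001], [0.001, -1.0, 0.0], [0.001, -0.0, -1.0]]
contact_force: [0.5, -0.8, -0.2]
width: 0.746
```

View pics/s4.png

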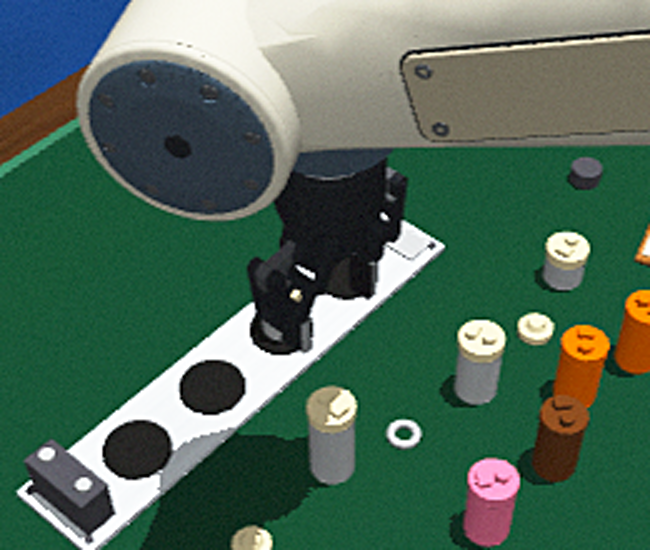

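View pics/t4.png

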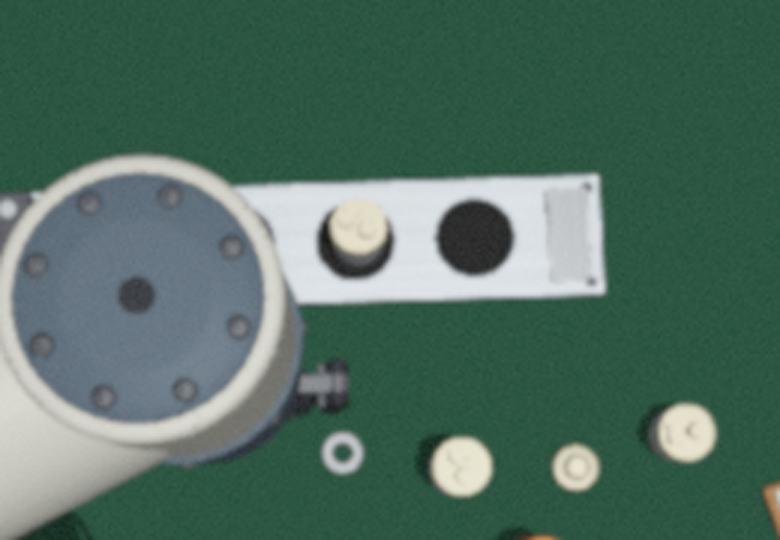

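The 63 mm pump stands on the third pad (cap at top-view pixel 319,156). I'll measure its centring, then pick the 93 mm pump.

```bash
python3 - <<'E'
from h import *
T=arm.camera('top');print(onz(T,319.3,155.7,.062))
E
python3 -m jog '[[0.75,[0,0,2],[0,0,0]],[0.75,[0,0,5],[0,0,0]],[0.75,[0,0,8],[0,0,0]],[0.75,[0,0,10.5],[0,0,0]],[0.75,[0,0,12.5],[0,0,0]],[0.75,[0,0,13.6],[0,0,0]],[0.75,[0,0,14.2],[0,0,0]],[0.75,[0,0,14.2],[0,0,0]],[0.6,[0,0,14.2],[0,0,0]],[0.4,[0,0,14.2],[0,0,0]],[0.3,[0,0,14.2],[0,0,0]],[0.3,[0,0,14.2],[0,0,0]],[0.3,[0,0,14.2],[0,0,0]],[0.3,[0,0,14.2],[0,0,0]],[0.3,[0,0,14.2],[0,0,0]],[0.3,[0,0,14.2],[0,0,0]]]'
```

```text
[ 0.60743217 -0.01666704  0.062     ]
t: 9.8
ee_pos: [0.4756, 0.064, 0.0574]
ee_rot: [[1.0, 0.001, 0.002], [0.001, -1.0, 0.001], [0.002, -0.001, -1.0]]
contact_force: [-0.1, 1.1, 5.2]
width: 0.443
```

The 63 mm pump is within about 2 mm of its pad centre. The 93 mm pump is gripped (opening 0.443).

```bash
python3 -m jog '[[0.3,[0,0,-1],[0,0,0]],[0.3,[0,0,-3],[0,0,0]],[0.3,[0,0,-6],[0,0,0]],[0.3,[0,0,-10],[0,0,0]],[0.3,[0,0,-13],[0,0,0]],[0.3,[2,-1.5,-14],[0,0,0]],[0.3,[5,-3.8,-14],[0,0,0]],[0.3,[8,-6.1,-14],[0,0,0]],[0.3,[11,-8.4,-14],[0,0,0]],[0.3,[12.6,-9.7,-14],[0,0,0]],[0.3,[13.2,-10.1,-14],[0,0,0]],[0.3,[13.2,-10.1,-14],[0,0,0]],[0.3,[13.2,-10.1,-14],[0,0,0]],[0.3,[13.2,-10.1,-14],[0,0,0]]]'
python3 - <<'E'
from h import *
b=arm.camera('side')['color'][60:280,180:440]
cv2.imwrite('pics/s5.png',cv2.resize(b,None,fx=2.5,fy=2.5,interpolation=2)[:,:,::-1])
E
```

```text
t: 11.2
ee_pos: [0.6059, 0.1639, 0.1968]
ee_rot: [[1.0, 0.0, 0.0], [0.0, -1.0, 0.0], [0.0, -0.0, -1.0]]
contact_force: [0.2, 0.1, -2.8]
width: 0.445
```

View pics/s5.png

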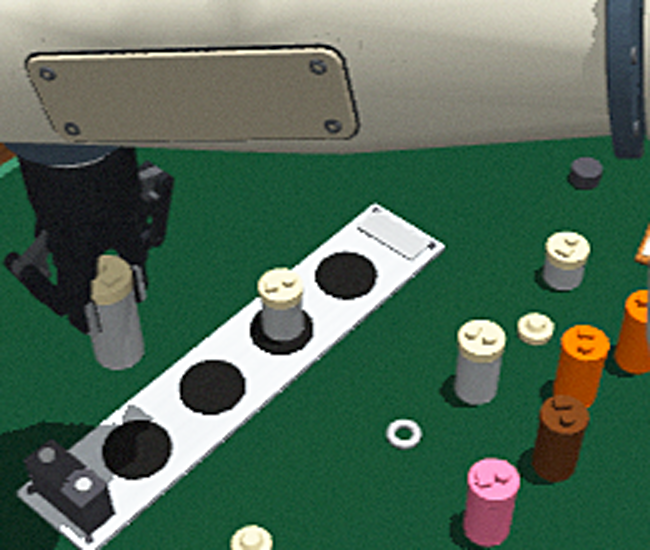

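```bash
python3 -m jog '[[0.3,[0.05,-0.1,2],[0,0,0]],[0.3,[0.05,-0.1,5],[0,0,0]],[0.3,[0.05,-0.1,8],[0,0,0]],[0.3,[0.05,-0.1,10.3],[0,0,0]],[0.3,[0.05,-0.1,11.8],[0,0,0]],[0.3,[0.05,-0.1,12.4],[0,0,0]],[0.3,[0.05,-0.1,12.7],[0,0,0]],[0.3,[0.05,-0.1,12.9],[0,0,0]],[0.3,[0.05,-0.1,12.9],[0,0,0]],[0.3,[0.05,-0.1,12.9],[0,0,0]]]'
```

```text
t: 12.25
ee_pos: [0.6078, 0.1658, 0.0686]
ee_rot: [[1.0, 0.001, 0.002], [0.001, -1.0, 0.001], [0.002, -0.001, -1.0]]
contact_force: [0.2, 0.3, 0.6]
width: 0.442
```

```bash
python3 -m jog '[[0.5,[0,0,0],[0,0,0]],[0.6,[0,0,0],[0,0,0]],[0.7,[0,0,0],[0,0,0]],[0.7,[0,0,0],[0,0,0]],[0.7,[0,0,-1.5],[0,0,0]],[0.7,[0,0,-4],[0,0,0]],[0.7,[0,0,-7],[0,0,0]],[0.7,[0,0,-11],[0,0,0]],[0.75,[-1,-1.5,-13.2],[0,0,0]],[0.75,[-3,4.4,-13.2],[0,0,0]],[0.75,[-5.5,8,-13.2],[0,0,0]],[0.75,[-8.5,12.4,-13.2],[0,0,0]],[0.75,[-11.5,16.8,-13.2],[0,0,0]],[0.75,[-14.5,21.2,-13.2],[0,0,0]],[0.75,[-16.5,24.1,-13.2],[0,0,0]],[0.75,[-17.2,25.1,-13.2],[0,0,0]],[0.75,[-17.2,25.1,-13.2],[0,0,0]],[0.75,[-17.2,25.1,-13.2],[0,0,0]]]'
python3 - <<'E'
from h import *
T=arm.camera('top')
b=T['color'][80:260,200:460]
cv2.imwrite('pics/t6.png',cv2.resize(b,None,fx=3,fy=3,interpolation=2)[:,:,::-1])
E
```

```text
t: 14.05
ee_pos: [0.4358, -0.0853, 0.1995]
ee_rot: [[1.0, 0.0, 0.001], [0.0, -1.0, 0.0], [0.001, -0.0, -1.0]]
contact_force: [0.9, -0.4, 0.5]
width: 0.751
```

View pics/t6.png

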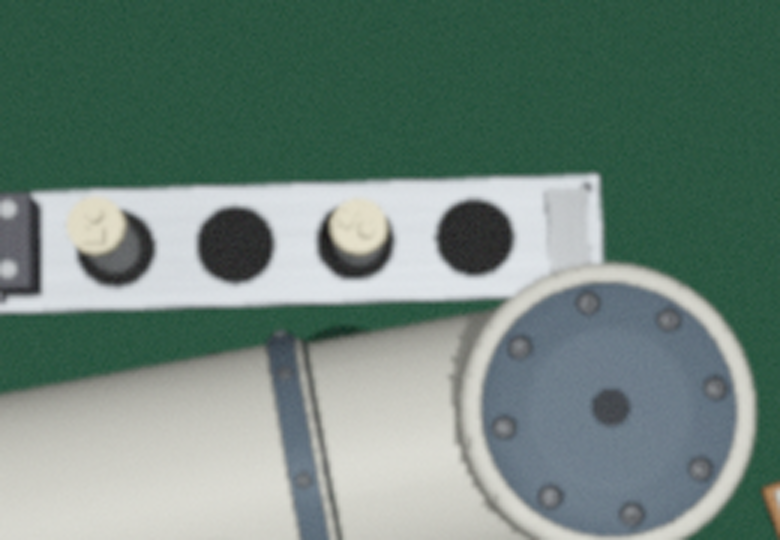

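The 93 mm pump is upright on the pad next to the stop (cap at 232,156). Next is the 78 mm pump.

```bash
python3 - <<'E'
from h import *
T=arm.camera('top');print(onz(T,232.3,155.7,.091))
E
python3 -m jog '[[0.75,[0,0,3],[0,0,0]],[0.75,[0,0,6],[0,0,0]],[0.75,[0,0,9],[0,0,0]],[0.75,[0,0,12],[0,0,0]],[0.75,[0,0,14],[0,0,0]],[0.75,[0,0,15.2],[0,0,0]],[0.75,[0,0,15.8],[0,0,0]],[0.75,[0,0,15.8],[0,0,0]],[0.6,[0,0,15.8],[0,0,0]],[0.4,[0,0,15.8],[0,0,0]],[0.3,[0,0,15.8],[0,0,0]],[0.3,[0,0,15.8],[0,0,0]],[0.3,[0,0,15.8],[0,0,0]],[0.3,[0,0,15.8],[0,0,0]],[0.3,[0,0,15.8],[0,0,0]],[0.3,[0,0,15.8],[0,0,0]]]'
```

```text
[0.60563689 0.16476455 0.091     ]
t: 15.75
ee_pos: [0.4362, -0.0851, 0.0421]
ee_rot: [[1.0, 0.001, 0.002], [0.001, -1.0, 0.001], [0.002, -0.001, -1.0]]
contact_force: [-0.9, 3.4, 5.2]
width: 0.445
```

```bash
python3 -m jog '[[0.3,[0,0,-1],[0,0,0]],[0.3,[0,0,-3],[0,0,0]],[0.3,[0,0,-6],[0,0,0]],[0.3,[0,0,-10],[0,0,0]],[0.3,[0,0,-14],[0,0,0]],[0.3,[1.5,-1.4,-16],[0,0,0]],[0.3,[4,-3.7,-16],[0,0,0]],[0.3,[7,-6.5,-16],[0,0,0]],[0.3,[10,-9.3,-16],[0,0,0]],[0.3,[13,-12.1,-16],[0,0,0]],[0.3,[15.5,-14.5,-16],[0,0,0]],[0.3,[16.8,-15.7,-16],[0,0,0]],[0.3,[17.2,-16,-16],[0,0,0]],[0.3,[17.2,-16,-16],[0,0,0]],[0.3,[17.2,-16,-16],[0,0,0]],[0.3,[17.2,-16,-16],[0,0,0]]]'
python3 - <<'E'
from h import *
b=arm.camera('side')['color'][60:280,180:440]
cv2.imwrite('pics/s7.png',cv2.resize(b,None,fx=2.5,fy=2.5,interpolation=2)[:,:,::-1])
E
```

```text
t: 17.35
ee_pos: [0.6065, 0.0737, 0.2017]
ee_rot: [[1.0, -0.0, 0.0], [-0.0, -1.0, -0.0], [0.0, 0.0, -1.0]]
contact_force: [-0.4, -0.6, -1.5]
width: 0.445
```

View pics/s7.png

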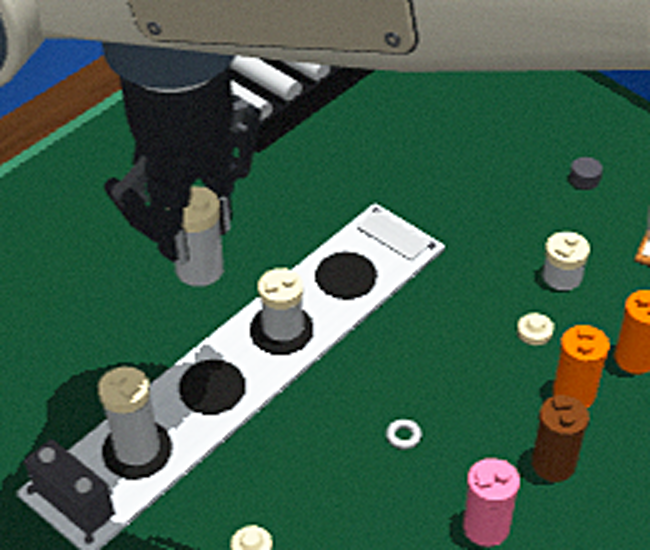

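The 78 mm pump hangs upright between the two placed pumps; I'll lower it onto the second pad.

```bash
python3 -m jog '[[0.3,[0.05,-0.1,3],[0,0,0]],[0.3,[0.05,-0.1,6],[0,0,0]],[0.3,[0.05,-0.1,9],[0,0,0]],[0.3,[0.05,-0.1,11.5],[0,0,0]],[0.3,[0.05,-0.1,13.3],[0,0,0]],[0.3,[0.05,-0.1,14.3],[0,0,0]],[0.3,[0.05,-0.1,14.7],[0,0,0]],[0.3,[0.05,-0.1,14.9],[0,0,0]],[0.3,[0.05,-0.1,14.9],[0,0,0]],[0.3,[0.05,-0.1,14.9],[0,0,0]]]'
```

```text
t: 18.4
ee_pos: [0.6083, 0.0758, 0.0533]
ee_rot: [[1.0, 0.001, 0.002], [0.001, -1.0, 0.001], [0.002, -0.001, -1.0]]
contact_force: [0.5, 0.3, -1.3]
width: 0.447
```

```bash
python3 -m jog '[[0.3,[0,0,0.1],[0,0,0]],[0.3,[0,0,0.1],[0,0,0]],[0.5,[0,0,0.1],[0,0,0]],[0.6,[0,0,0.1],[0,0,0]],[0.65,[0,0,0.1],[0,0,0]],[0.65,[0,0,0.1],[0,0,0]],[0.65,[0,0,-1.5],[0,0,0]],[0.65,[0,0,-4],[0,0,0]],[0.65,[0,0,-7],[0,0,0]],[0.65,[0,0,-11],[0,0,0]],[0.65,[0,0,-14.8],[0,0,0]],[0.75,[-1.8,4,-14.8],[0,0,0]],[0.75,[-3.6,8,-14.8],[0,0,0]],[0.75,[-5.6,12,-14.8],[0,0,0]],[0.75,[-7.4,16,-14.8],[0,0,0]],[0.75,[-9.3,20,-14.8],[0,0,0]],[0.75,[-11.2,24,-14.8],[0,0,0]],[0.75,[-13,28,-14.8],[0,0,0]],[0.75,[-14.5,31.2,-14.8],[0,0,0]],[0.75,[-15.1,32.5,-14.8],[0,0,0]]]'
python3 -m jog '[[0.75,[0,0,0],[0,0,0]],[0.75,[0,0,0],[0,0,0]],[0.75,[0,0,0],[0,0,0]]]'
python3 - <<'E'
from h import *
b=arm.camera('top')['color'][80:260,200:460]
cv2.imwrite('pics/t8.png',cv2.resize(b,None,fx=3,fy=3,interpolation=2)[:,:,::-1])
b=arm.camera('side')['color'][60:280,180:440]
cv2.imwrite('pics/s8.png',cv2.resize(b,None,fx=2.5,fy=2.5,interpolation=2)[:,:,::-1])
E
```

```text
t: 20.4
ee_pos: [0.4553, -0.2518, 0.2004]
ee_rot: [[1.0, -0.002, -0.0], [-0.002, -1.0, -0.0], [-0.0, 0.0, -1.0]]
contact_force: [0.9, 0.7, -0.6]
width: 0.748
t: 20.7
ee_pos: [0.4574, -0.2486, 0.2002]
ee_rot: [[1.0, 0.002, 0.0], [0.002, -1.0, 0.0], [0.0, -0.0, -1.0]]
contact_force: [-0.6, 0.4, 0.7]
width: 0.753
```

View pics/t8.png

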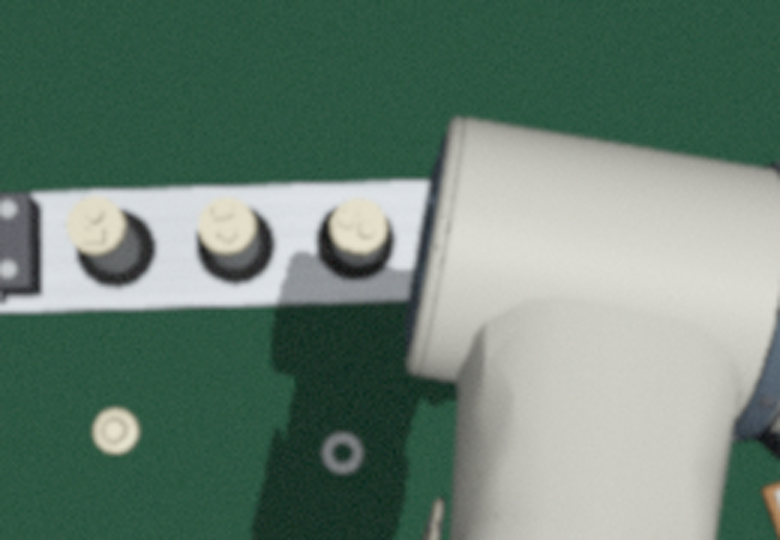

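View pics/s8.png

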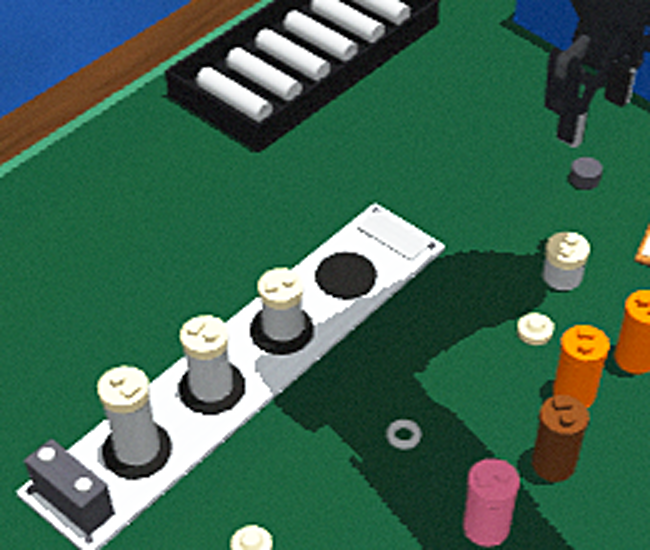

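Three pumps stand on their pads with the heights descending from the stop. Last is the 48 mm pump, gripped low because it is short.

```bash
python3 -m jog '[[0.75,[0,0,3],[0,0,0]],[0.75,[0,0,6],[0,0,0]],[0.75,[0,0,9],[0,0,0]],[0.75,[0,0,12],[0,0,0]],[0.75,[0,0,14.5],[0,0,0]],[0.75,[0,0,16.4],[0,0,0]],[0.75,[0,0,17.5],[0,0,0]],[0.75,[0,0,18],[0,0,0]],[0.75,[0,0,18],[0,0,0]],[0.75,[0,0,18],[0,0,0]]]'
python3 -m jog '[[0.6,[0,0,0],[0,0,0]],[0.5,[0,0,0],[0,0,0]],[0.4,[0,0,0],[0,0,0]],[0.3,[0,0,0],[0,0,0]],[0.3,[0,0,0],[0,0,0]],[0.3,[0,0,0],[0,0,0]],[0.3,[0,0,0],[0,0,0]],[0.3,[0,0,0],[0,0,0]]]'
```

```text
t: 21.8
ee_pos: [0.4576, -0.2496, 0.0212]
ee_rot: [[1.0, 0.001, 0.002], [0.001, -1.0, -0.001], [0.002, 0.001, -1.0]]
contact_force: [-0.0, 0.1, 0.5]
width: 0.749
t: 22.6
ee_pos: [0.4574, -0.2495, 0.0213]
ee_rot: [[1.0, 0.001, 0.002], [0.001, -1.0, -0.0], [0.002, 0.0, -1.0]]
contact_force: [-0.8, 1.4, 5.3]
width: 0.449
```

```bash
python3 -m jog '[[0.3,[0,0,-1],[0,0,0]],[0.3,[0,0,-3],[0,0,0]],[0.3,[0,0,-6],[0,0,0]],[0.3,[0,0,-10],[0,0,0]],[0.3,[0,0,-14],[0,0,0]],[0.3,[1.5,-1.4,-16],[0,0,0]],[0.3,[4,-3.8,-16],[0,0,0]],[0.3,[7,-6.7,-16],[0,0,0]],[0.3,[10,-9.6,-16],[0,0,0]],[0.3,[13,-12.5,-16],[0,0,0]],[0.3,[14.7,-14.1,-16],[0,0,0]],[0.3,[15.2,-14.6,-16],[0,0,0]],[0.3,[15.2,-14.6,-16],[0,0,0]],[0.3,[15.2,-14.6,-16],[0,0,0]],[0.3,[15.2,-14.6,-16],[0,0,0]]]'
python3 - <<'E'
from h import *
b=arm.camera('side')['color'][60:280,180:440]
cv2.imwrite('pics/s9.png',cv2.resize(b,None,fx=2.5,fy=2.5,interpolation=2)[:,:,::-1])
E
```

```text
t: 24.1
ee_pos: [0.608, -0.1043, 0.1807]
ee_rot: [[1.0, -0.001, 0.0], [-0.001, -1.0, -0.0], [0.0, 0.0, -1.0]]
contact_force: [-0.4, 0.2, -2.0]
width: 0.447
```

View pics/s9.png

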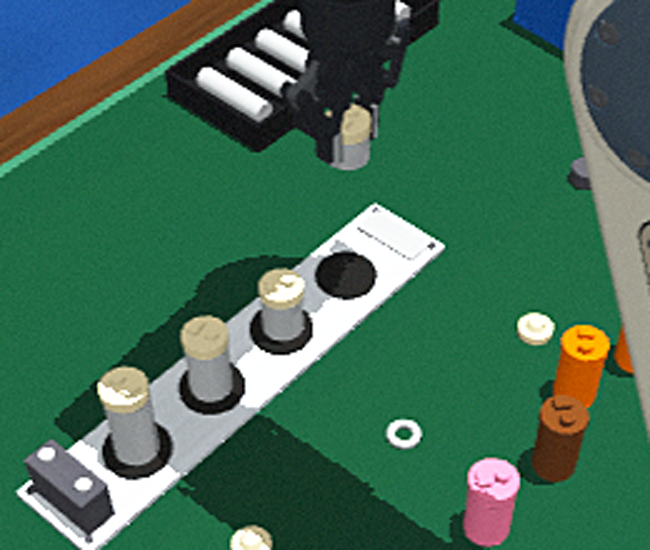

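The 48 mm pump is held upright over the last pad.

```bash
python3 -m jog '[[0.3,[0.05,0,3],[0,0,0]],[0.3,[0.05,0,6],[0,0,0]],[0.3,[0.05,0,9],[0,0,0]],[0.3,[0.05,0,11.5],[0,0,0]],[0.3,[0.05,0,13.3],[0,0,0]],[0.3,[0.05,0,14.3],[0,0,0]],[0.3,[0.05,0,14.7],[0,0,0]],[0.3,[0.05,0,14.9],[0,0,0]],[0.3,[0.05,0,14.9],[0,0,0]],[0.3,[0.05,0,14.9],[0,0,0]]]'
```

```text
t: 25.15
ee_pos: [0.6101, -0.1034, 0.0323]
ee_rot: [[1.0, 0.001, 0.002], [0.001, -1.0, 0.0], [0.002, -0.0, -1.0]]
contact_force: [0.7, -0.6, -0.1]
width: 0.446
```

```bash
python3 -m jog '[[0.3,[0,0,0.05],[0,0,0]],[0.3,[0,0,0.05],[0,0,0]],[0.5,[0,0,0.05],[0,0,0]],[0.6,[0,0,0.05],[0,0,0]],[0.65,[0,0,0.05],[0,0,0]],[0.65,[0,0,0.05],[0,0,0]],[0.65,[0,0,-1.5],[0,0,0]],[0.65,[0,0,-4],[0,0,0]],[0.65,[0,0,-7],[0,0,0]],[0.65,[0,0,-11],[0,0,0]],[0.65,[0,0,-15],[0,0,0]],[0.65,[-3,3,-17],[0,0,0]],[0.65,[-7,6,-17],[0,0,0]],[0.65,[-11,9,-17],[0,0,0]],[0.65,[-15,12,-17],[0,0,0]],[0.65,[-19,16,-17],[0,0,0]],[0.65,[-23,20,-17],[0,0,0]],[0.65,[-23,20,-17],[0,0,0]],[0.65,[-23,20,-17],[0,0,0]]]'
python3 - <<'E'
from h import *
T=arm.camera('top');S=arm.camera('side')
for ce,st in blobs(cream(T['color']),40,900): print('top',ce.round(1),st)
b=T['color'][80:260,200:460]
cv2.imwrite('pics/t10.png',cv2.resize(b,None,fx=3,fy=3,interpolation=2)[:,:,::-1])
b=S['color'][60:280,180:440]
cv2.imwrite('pics/s10.png',cv2.resize(b,None,fx=2.5,fy=2.5,interpolation=2)[:,:,::-1])
E
```

```text
t: 27.05
ee_pos: [0.378, -0.3047, 0.2015]
ee_rot: [[1.0, -0.003, 0.0], [-0.003, -1.0, -0.0], [0.0, 0.0, -1.0]]
contact_force: [-0.6, 0.3, 0.8]
width: 0.652
top [231.9 155.1] [223 147  19  18 246]
top [275.4 155.2] [267 147  18  17 242]
top [318.9 155.4] [310 147  19  17 246]
top [359.2 155. ] [351 147  18  17 237]
top [237.7 222.8] [232 216  13  15 134]
top [ 68.5 246.3] [ 52 243  31   7  54]
```

View pics/t10.png

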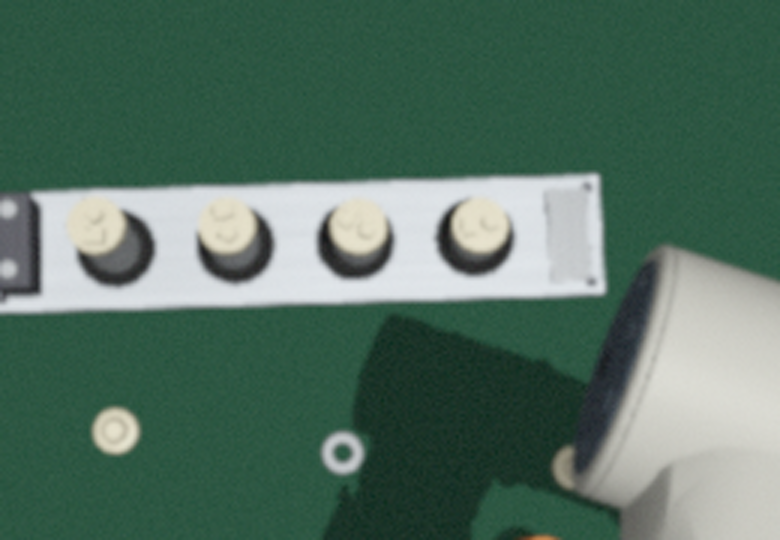

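View pics/s10.png

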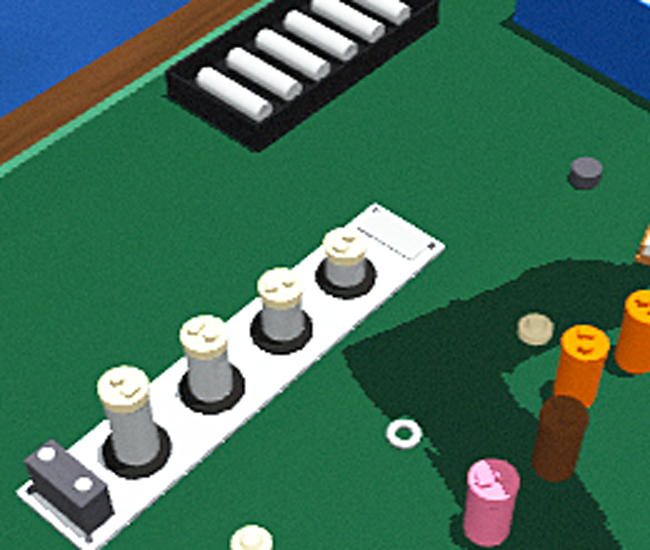

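```bash
python3 - <<'E'
from h import *
T=arm.camera('top')
for p,z,q in [((231.9,155.1),.091,(.6075,.1655)),((275.4,155.2),.076,(.6077,.0753)),((318.9,155.4),.061,(.6083,-.0144)),((359.2,155),.046,(.6092,-.104))]:
    X=onz(T,*p,z)[:2];print(X.round(4),np.linalg.norm(X-q).round(4))
print(onz(T,204,161,.057))
s=arm.get_state();print(s['t'],s['contact_force'],np.abs(s['dq']).max())
arm.close_job()
E
```

```text
[0.6069 0.1656] 0.0006
[0.6078 0.0762] 0.0009
[ 0.6083 -0.0158] 0.0014
[ 0.6103 -0.1037] 0.0011
[0.60260302 0.2316323  0.057     ]
27.2 [ 0.33604051  0.1067553  -0.73964499] 0.7835940757438609
the job is handed in; nothing more can be done
```

I stood the four pumps upright on the pads, in the order 93, 78, 63 and 48 mm from the steel stop block, and handed the job in at about 27 s of the 93 s allowed.

- **Centring:** in the last top view, each pump's cap centre lies within 1.5 mm of its pad centre, well inside the 12 mm limit. The camera calibration itself is only good to about 2 mm.
- **Upright and in order:** the last side view shows all four standing, with heights falling away from the stop. None was knocked over, and the look-alikes were left alone.
- **Robot clear:** the arm is retracted with the jaws open, and the measured force was only noise (under 1 N).
- **What disagreed:** the cap tops triangulated 11–15 mm lower than the stated pump heights. I took this to be the spout standing above the cap plate, and the 15 mm steps between pumps still ranked them clearly. I did not check it separately. A rough stop-to-pad distance read from the picture came out at 66 mm, against the 70 mm given.

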